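# Vent the specimen chamber and hold its lid at the pointer

## Task

Vent the drying chamber by turning the black lever of its valve a full quarter turn to the open stop, while the lid is still shut. Then take the chamber's lid by its steel bar, swing it up until it lines up with the dark pointer arm set on the arc beside it, and finish holding the bar between the fingers with the lid still at that angle: do not let go, it would fall shut. Leave the pointer and the other things on the bench alone.

Things in the scene. Friction and masses are not known exactly. Their poses are not given: they have to be found in the camera images.
- hinge (a point): fixed point at the middle of the lid's hinge line, 116 mm above the bench, at the far edge of the chamber (an aluminium box 165 mm deep, 200 mm wide, 110 mm high, fixed, with a white lid). Axes: x from the chamber's front to its back, y along the hinge line to the chamber's left, z up. The chamber stands turned by up to 0.3 rad about z
- lid (a joint): angle of the lid about the hinge line, rad: 0 shut (level), growing as its front edge rises, 1.6 at the most. The lid and bar weigh roughly 0.25 to 0.5 kg; the hinge is nearly free, so a lid that is let go falls shut
- bar_mid (a point): middle of the lid's handle, a round steel bar 12 mm thick, 120 mm long, parallel to the hinge line, carried by two end arms 45 mm ahead of the lid's front edge, 210 mm from the hinge line, 116 mm above the bench when shut; x axis: from bar to hinge line. 39 mm of free gap between bar and lid; fingers pointing straight down round the bar stay clear of the lid as it rises
- pointer (a joint): angle at which the pointer arm is set, rad, in the same sense as the lid's: the lid is at the mark when both angles are equal. Between 0.6 and 1.05; a stiff hinge keeps it
- pointer_tip (a point): broad tip of the pointer, a dark flat steel arm that turns about the hinge line on the chamber's left side (134 mm left of the lid's middle), 195 mm from the hinge line, beside a thin steel arc with tick marks. Its x axis points from the tip to the hinge line
- valve_axis (a point): fixed point on the upright axis of the vent valve, at mid-height of its lever, 115 mm above the bench; the valve stands 170 mm to the right of the chamber's middle, at the end of a short pipe from the chamber's right wall. x and y axes as those of the point hinge
- vent (a joint): angle of the valve's lever, rad: 0 closed (lever points to the front, across the pipe), 1.571 open at its stop (lever points to the right, away from the chamber, in line with the pipe); it turns counter-clockwise seen from above, starts between 0 and 0.2, stays where it is left, and takes about 0.12 N m to turn (2 to 4 N at the lever)
- vent_grip (a point): point of the black lever 52 mm out from its axis, at mid-height, 115 mm above the bench. The lever is a bar 12 mm thick and 20 mm high that reaches 70 mm from the axis, with 20 mm of free air or more under it; it may be pushed from its side or pinched from above
- lens_cap: bystander, to be left alone: black lens cap, a disc 60 mm across, 12 mm high, lying in front of the chamber
- dish: bystander, to be left alone: closed glass dish, 94 mm across, 16 mm high, lying in front of the chamber
- jar: bystander, to be left alone: small glass jar, 40 mm across, 55 mm high, near the valve
- oil: bystander, to be left alone: small amber bottle, 36 mm across, 75 mm high, left of the chamber
- slide_box: bystander, to be left alone: flat slide box, about 87 x 102 x 36 mm, left of the chamber
- driver: bystander, to be left alone: screwdriver lying on the bench, 160 mm long
- beaker: bystander, to be left alone: glass beaker, 70 mm across, 90 mm high
Mind the look-alikes: they are no part of the job. Of the things that look like the part that bears valve_axis, the smallest one is meant.

How it is judged:
On the way:
1. the valve's lever stands at its open stop, the lid still shut (value of joint vent above 1.42 rad and value of joint lid below 0.08 rad), for 0.2 s.
At the end, for the whole second after the job is handed in: the lid is within 0.08 rad (about 4.5 degrees) of the pointer and still, held by the fingers at its bar (contact over 1 N, grasp within 65 mm of the middle of the bar), the valve's lever within 0.2 rad of its open stop, the pointer moved less than 10 mm and the other things less than 20 mm (angle between the x axis of bar_mid and the x axis of pointer_tip, either way round below 0.08 rad and value of joint vent above 1.37 rad and velocity of joint lid between -0.08 and 0.08 rad/s and contact force between the fingers and lid above 1 N and distance between the grasp point and bar_mid below 0.065 m and distance of pointer_tip from where it was at the start of the episode below 0.01 m and distance of each of lens_cap, dish, jar, oil, slide_box, driver, beaker from where it was at the start of the episode below 0.02 m); the arm keeps its last pose, push and grip.
It fails at once if the lid is lifted before the valve is open (value of joint lid above 0.12 rad and value of joint vent below 1.3 rad).
It fails at once if the pointer is shifted (distance of pointer_tip from where it was at the start of the episode above 0.012 m).
It fails at once if a bystander is pushed away or knocked over (distance of any of lens_cap, dish, jar, oil, slide_box, driver, beaker from where it was at the start of the episode above 0.025 m or angle between any of jar, oil, beaker's own z axis and vertical above 0.5 rad).
It also fails if it takes over 50 s, if anything falls off the work surface, if the arm or the gripper's body presses on something with over 40 N, if the wrist force passes 120 N, or if a joint passes its speed limit or range.

## Robot

A 6-joint arm with a two-finger parallel gripper is mounted at the origin on the work surface. World frame = base frame: x ahead of the robot, y to its left, z up, the work surface at z = 0. Lengths are in m, angles in rad, forces in N, time in s.
With the tool pointing down it reaches from about 0.375 to 0.9 m from the base axis. Payload 3.1 kg.
Tool frame: the origin (TCP) lies at the centre of the arm's flange, where the gripper is bolted on; the fingertips stand 173 mm ahead of it and the grasp point (between the pads) lies 155 mm ahead of it (tip_extent is the distance from the TCP to the fingertips, in m); z points along the fingers, y is the direction in which the jaws open and shut (so a half turn about z gives the same grasp; the last joint's range is limited). The gripper opens to 85 mm and grips with 20 to 120 N. Pads are 22 mm wide; open, the fingers measure 114 mm over their backs; the gripper's body (76 mm by 85 mm) begins 54 mm behind the grasp point. The pads swing forward as they close: fully open they stand 13 mm farther back than shut.
Start: joints at [-1.367, 0.527, 1.433, -0, 1.181, -0.178], TCP at [0.233, -0.58, 0.405] pointing down, gripper open.
Joint ranges: [-3.08, 3.08], [-0.75, 2.2], [0.22, 2.44], [-1.43, 4.57], [0, 2.65], [-2.85, 2.85]. Speed limits (rad/s): [2.79, 2.79, 3.14, 3.14, 3.14, 3.14].

## Interface

Orientations are given as a unit quaternion [x, y, z, w].
In Python, from station import sense, snapshot, sign_off, tip_extent gives the robot as it stands. The module is installed in compiled form; this text tells all that it offers.
- The arm moves only by the tool servo_tool, never from a script. Its argument "rows" is a list of rows, each a list of 3 entries, a list of its own where there are three numbers: the shift along the tool's x, y, z in mm, then the turn about the tool's z in degrees, then the opening, from -1 (shut) to 1 (fully open), so that 0 is half open. A call has 1 to 8 rows; each row is the pose to reach, as a shift and turn from the pose measured when the call began, along the tool's axes at that moment; what a row does not reach only later rows make up. A row lasts 1/10 s, in which the tool goes at most 50 mm and 8.59 degrees, less where a joint would pass 70% of its speed; a pose out of reach is approached as far as the arm can. A call with a gripper value outside its range is refused whole. The fingers move at their own pace and stop on an object; "force" is the grip in N (left out, the last holds). Time passes only in rows, so rows that repeat a pose let the fingers close. It gives the time, the measured TCP pose, the force and the opening at its end, in the units of the state.
- sense(): the state, without advancing time (a new reading comes with each control period).
- snapshot(name): name is "scene" or "top" or "wrist"; returns a dict with "image" (384x512x3 uint8, blue, green, red), "z_map" (384x512 float32, m along the optical axis (not along the pixel's ray), 0 where there is no reading), "vertical_fov" (degrees; the focal length in pixels is half the picture's height over the tangent of half this angle, whatever the lens; pixels are square), "cx", "cy" (the principal point, pixels), "cam_to_world" (4x4, takes a point from camera to world coordinates). Camera axes: x right, y down, z forward; pixel columns grow to the right and rows downward; lengths in m; the calibration is good to about 2 mm. The wrist camera is an equidistant fisheye: a pixel r from the principal point sees the ray r / f radians off the axis. A picture is of the moment at which its call begins.
- sign_off(): hands the job in, once; it reports no verdict.
The state is a dict: "t": time; "q": joint angles; "qd": joint speeds; "tau": joint torques, N m; "tcp_pos": TCP position; "tool_rot": TCP orientation; "force": force on the tool from outside, world axes, zero at the start; "ft_torque": the same for the moment, N m; "finger_gap": opening from 0.0 (shut) to 1.0 (fully open).
Only numpy, scipy, OpenCV 4.12 (cv2) and the standard library are available. Lean on these libraries where they do the work, as an engineer would, in place of code of your own. Each camera call takes 0.05 s, during which the arm holds its last target. There are 200 camera calls.

## Working session

There is one attempt and no reset: what is moved stays moved. The work goes in short steps, Python scripts to look and compute and a tool call to move; the robot and the scene stay as the last step left them, time stands still between calls to the robot, and variables do not carry over. Pictures are saved under pics/ and viewed, about 8 in all and at most 12, crops included, and the job is handed in when it is done.

Besides the shell and the picture viewer there is one more tool, called after "Call:" as name([rows], argument=value, ...), one row to a line, values as JSON. servo_tool: Moves the arm, as the interface text tells. Its arguments: {"type":"object","properties":{"rows":{"type":"array"},"force":{"type":"number"}},"required":["rows"]}

```bash
mkdir -p pics
cat > h.py <<'E'
import numpy as np, cv2
from station import sense, snapshot, sign_off, tip_extent
def snap(n,f=None):
    s=snapshot(n)
    if f: cv2.imwrite('pics/'+f,s['image'])
    np.savez(''+n+'.npz',**s); return s
def load(n): return dict(np.load(''+n+'.npz'))
def pt(s,u,v,z=None,plane=None):
    f=192/np.tan(np.radians(float(s['vertical_fov']))/2)
    d=np.array([(u-s['cx'])/f,(v-s['cy'])/f,1.0]); T=s['cam_to_world']
    if plane is not None:
        w=T[:3,:3]@d; return T[:3,3]+w*(plane-T[2,3])/w[2]
    if z is None: z=s['z_map'][int(v),int(u)]
    return (T@np.append(d*z,1))[:3]
def cloud(s):
    f=192/np.tan(np.radians(float(s['vertical_fov']))/2)
    v,u=np.mgrid[:384,:512]; z=s['z_map']
    P=np.stack([(u-s['cx'])/f*z,(v-s['cy'])/f*z,z],-1)
    return P@s['cam_to_world'][:3,:3].T+s['cam_to_world'][:3,3]
E
python3 - <<'E'
from h import *
a=snap('scene','scene0.png');b=snap('top','top0.png')
print(sense()); print(a['cam_to_world'],b['cam_to_world'],a['vertical_fov'],b['vertical_fov'])
E
```

```text
{'t': 0.1, 'q': array([-1.36652308e+00,  5.28380073e-01,  1.43380131e+00, -4.91097944e-06,
        1.18141915e+00, -1.78502108e-01]), 'qd': array([ 0.0016154 , -0.00245424, -0.00335034, -0.00150375,  0.00134891,
       -0.00061025]), 'tau': array([-2.93198946e-04, -4.43305063e+01, -1.78586429e+01, -3.23645281e-04,
        3.87332286e-03, -4.60085943e-06]), 'tcp_pos': array([ 0.23339473, -0.57944036,  0.40381828]), 'tool_rot': array([ 9.81740542e-01,  1.90222238e-01, -1.52065580e-05, -1.00382882e-03]), 'force': array([ 0.18772059, -0.33127815, -0.13725068]), 'ft_torque': array([-0.04317486,  0.03756923, -0.01693641]), 'finger_gap': 1.000351347870575}
[[ 0.09255378  0.86824626 -0.48742408  1.04029235]
 [ 0.9956676  -0.07631032  0.05312961 -0.06031765]
 [ 0.0089341  -0.49022971 -0.87154748  0.98428232]
 [ 0.          0.          0.          1.        ]] [[-0.01139132 -0.99559567  0.09305645  0.45458249]
 [-0.99992744  0.0117065   0.00284184  0.00420842]
 [-0.00391869 -0.09301732 -0.99565678  1.08185742]
 [ 0.          0.          0.          1.        ]] 56.595677016904695 54.49670742476578
```

View pics/scene0.png

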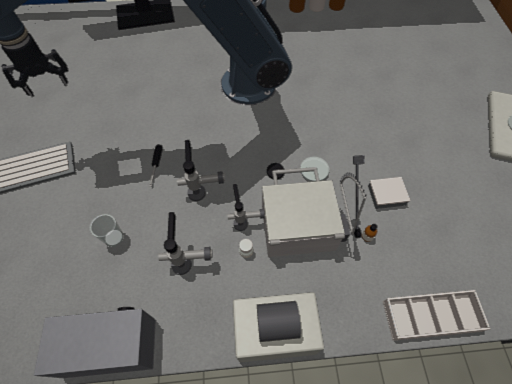

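View pics/top0.png

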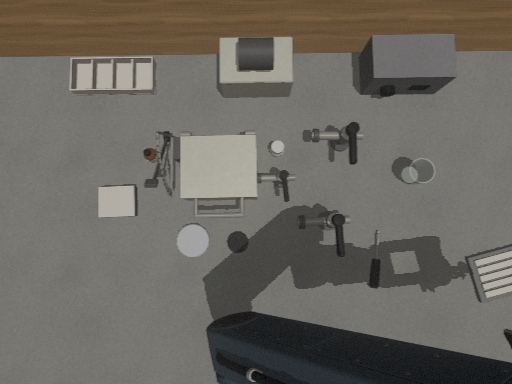

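The top view shows the chamber at about (218,165), its bar at row 214, columns 195–243. The right valve is the small one, with its axis at (284,175) and lever tip at (286,200). The pointer tip is at (151,183) in the top view and (358,160) in the scene view. The two larger valves are look-alikes.

Run:
```python
from h import *
b=load('top');a=load('scene')
C=cloud(b)
# bar pixels
def reg(C,r0,r1,c0,c1,z0,z1):
    P=C[r0:r1,c0:c1].reshape(-1,3); return P[(P[:,2]>z0)&(P[:,2]<z1)]
P=reg(C,130,222,175,262,.1,.14); 
x=P.astype(np.float32)[:,:2]
L=reg(C,135,200,182,256,.1,.14)
print('lid+bar',len(P),cv2.minAreaRect(x)); print('lid',cv2.minAreaRect(L.astype(np.float32)[:,:2]),np.median(L[:,2]))
B=reg(C,209,222,190,250,.08,.14); print('bar',len(B),B.mean(0)); 
for v,u in [(214,200),(214,219),(214,238),(198,196),(198,242)]: print(u,v,C[v,u],pt(b,u,v,plane=.122))
V=reg(C,165,205,275,295,.09,.2); 
print('lever');
for v in range(168,206,3): print(v,[(u,C[v,u].round(3).tolist()) for u in range(278,293,3)])
print('tip top', [C[v,u].round(3).tolist() for v in (181,183,185) for u in (148,151,154)])
A=cloud(a); print('tip scene',[A[v,u].round(3).tolist() for v in (158,160,162) for u in (355,358,361)])
for n,s,(r0,r1,c0,c1) in (('t',b,(115,225,140,300)),('s',a,(130,250,220,390))):
    cv2.imwrite(f'pics/c{n}.png',cv2.resize(s['image'][r0:r1,c0:c1],None,fx=4,fy=4,interpolation=cv2.INTER_CUBIC)[:600,:800])
```

```text
Traceback (most recent call last):
cv2.error: OpenCV(4.12.0) /io/opencv/modules/imgproc/src/convhull.cpp:143: error: (-215:Assertion failed) total >= 0 && (depth == CV_32F || depth == CV_32S) in function 'convexHull'
```

Run:
```python
from h import *
b=load('top');a=load('scene')
C=cloud(b);A=cloud(a)
for n,s,(r0,r1,c0,c1) in (('t',b,(115,225,140,300)),('s',a,(130,250,220,390))):
    cv2.imwrite(f'pics/c{n}.png',cv2.resize(s['image'][r0:r1,c0:c1],None,fx=4,fy=4,interpolation=cv2.INTER_CUBIC)[:600,:800])
def reg(C,r0,r1,c0,c1,z0,z1):
    P=C[r0:r1,c0:c1].reshape(-1,3); return P[(P[:,2]>z0)&(P[:,2]<z1)]
mr=lambda P: cv2.minAreaRect(np.ascontiguousarray(P[:,:2],dtype=np.float32))
for z0,z1 in ((.1,.14),(.05,.2)):
    P=reg(C,130,222,175,262,z0,z1); L=reg(C,135,200,182,256,z0,z1)
    print(len(P),len(L)); 
    if len(L)>9: print('all',mr(P),'lid',mr(L),np.median(L[:,2]))
for v,u in [(214,200),(214,219),(214,238),(198,196),(198,242),(165,218)]: print(u,v,C[v,u],pt(b,u,v,plane=.122))
for v in range(168,206,4): print(v,[(u,C[v,u].round(3).tolist()) for u in range(278,293,3)])
print('tip top', [C[v,u].round(3).tolist() for v in (181,183,185) for u in (148,151,154)])
print('tip scene',[A[v,u].round(3).tolist() for v in (158,160,162) for u in (355,358,361)])
```

```text
5347 4649
all ((0.5904626250267029, 0.1070190817117691), (0.2277309149503708, 0.2161896675825119), 0.6220353245735168) lid ((0.6084240674972534, 0.09970862418413162), (0.19197972118854523, 0.17047081887722015), 89.33403015136719) 0.12174622826127823
5460 4704
all ((0.590518057346344, 0.10191413760185242), (0.2277309149503708, 0.22911159694194794), 0.6220353245735168) lid ((0.6084240674972534, 0.09970862418413162), (0.19197972118854523, 0.17047081887722015), 89.33403015136719) 0.12171929364735545
200 214 [0.48522481 0.14710871 0.11875277] [0.4851215 0.1466269 0.122    ]
219 214 [0.48449595 0.09754514 0.12401301] [0.48455882 0.0977413  0.122     ]
238 214 [0.48398362 0.04885584 0.12241575] [0.48399636 0.04887519 0.122     ]
196 198 [0.52665062 0.15736605 0.12000814] [0.52650138 0.15704888 0.122     ]
242 198 [0.52514964 0.03826143 0.12151385] [0.52511392 0.03824419 0.122     ]
218 165 [0.61207983 0.10007779 0.12130523] [0.61196591 0.10000844 0.122     ]
168 [(278, [0.621, -0.064, -0.001]), (281, [0.621, -0.072, -0.0]), (284, [0.621, -0.081, -0.003]), (287, [0.621, -0.09, -0.001]), (290
[... 1185 characters left out ...]
0.071, 0.001]), (284, [0.527, -0.079, 0.003]), (287, [0.519, -0.078, 0.123]), (290, [0.526, -0.097, 0.002])]
204 [(278, [0.515, -0.062, 0.003]), (281, [0.515, -0.071, -0.002]), (284, [0.515, -0.079, -0.002]), (287, [0.515, -0.088, -0.002]), (290, [0.515, -0.096, 0.002])]
tip top [[0.556, 0.243, 0.256], [0.555, 0.236, 0.258], [0.556, 0.23, 0.254], [0.551, 0.242, 0.261], [0.551, 0.235, 0.261], [0.55, 0.228, 0.262], [0.546, 0.241, 0.263], [0.546, 0.234, 0.266], [0.546, 0.229, 0.26]]
tip scene [[0.553, 0.227, 0.261], [0.553, 0.235, 0.259], [0.553, 0.243, 0.259], [0.556, 0.228, 0.256], [0.558, 0.234, 0.258], [0.557, 0.243, 0.256], [0.559, 0.228, 0.251], [0.559, 0.236, 0.25], [0.56, 0.243, 0.251]]
```

View pics/ct.png

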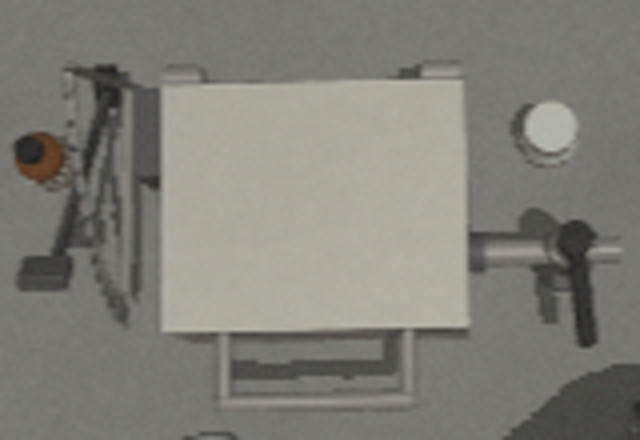

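View pics/cs.png

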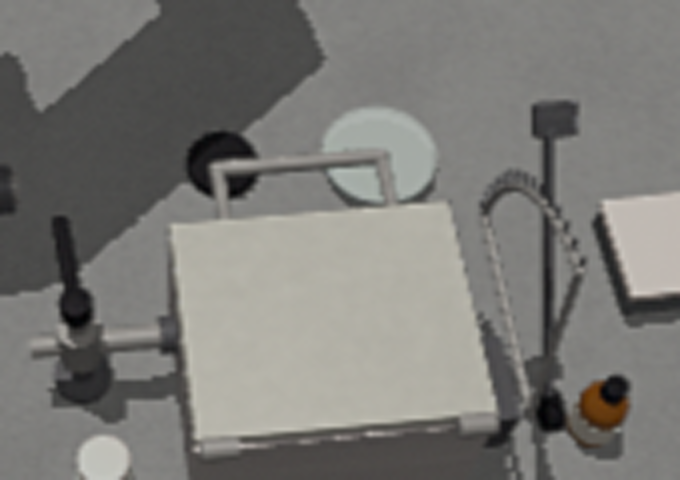

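The chamber's yaw is about -0.012 rad, with the bar middle near (0.484, 0.098) and the hinge at x≈0.694. The valve axis is near (0.582, -0.072), with the lever at about 0.1 rad. The pointer sits at about 0.79 rad. The crops agree with the earlier views. I'll move above the left side of the lever with the fingers shut.

Call:
servo_tool([
  [[475,-386,0],-67.4,-1],
  [[475,-386,0],-67.4,-1],
  [[475,-386,0],-67.4,-1],
  [[475,-386,0],-67.4,-1],
  [[475,-386,0],-67.4,-1],
  [[475,-386,0],-67.4,-1],
  [[475,-386,0],-67.4,-1],
  [[475,-386,0],-67.4,-1],
], force=60)

```text
t: 0.9
tcp_pos: [0.4276, -0.2278, 0.4046]
tool_rot: [0.709, 0.705, 0.001, -0.001]
force: [0.2, -1.1, -0.5]
finger_gap: -0.001
```

```bash
cat > rel.py <<'E'
import sys; from h import *
from scipy.spatial.transform import Rotation as R
def rel(t):  # world TCP target -> tool mm
    s=sense(); return (R.from_quat(s['tool_rot']).inv().apply(np.array(t)-s['tcp_pos'])*1000).round(1)
def yaw():
    x=R.from_quat(sense()['tool_rot']).as_matrix(); return np.degrees(np.arctan2(x[1,0],x[0,0])), x[:,2].round(4)
E
python3 - <<'E'
from rel import *
s=sense();print(s['t'],s['tcp_pos'],s['force'],s['finger_gap'],yaw(),rel([.53,-.044,.35]),tip_extent() if callable(tip_extent) else tip_extent)
E
```

```text
0.9 [ 0.42758837 -0.22779356  0.40456445] [ 0.21282645 -1.1040966  -0.45493663] -0.0007443419653229554 (np.float64(89.62596432755676), array([-7.0e-04,  2.3e-03, -1.0e+00])) [184.3 101.2  54.9] 0.1734
```

Call:
servo_tool([
  [[184,101,55],0,-1],
  [[184,101,55],0,-1],
  [[184,101,55],0,-1],
  [[184,101,55],0,-1],
  [[184,101,55],0,-1],
  [[184,101,55],0,-1],
  [[184,101,85],0,-1],
  [[184,101,85],0,-1],
])

```text
t: 1.7
tcp_pos: [0.5282, -0.0445, 0.3175]
tool_rot: [0.71, 0.705, -0.001, -0.004]
force: [-1.2, 0.4, -0.4]
finger_gap: -0.003
```

Run:
```python
from rel import *
s=sense();print(s['t'],s['tcp_pos'],s['force'],yaw())
snap('wrist','w1.png'); A=np.array([.582,-.072])
print('start',rel([.53,-.044,.278]))
for th in np.r_[.1,.3:1.6:.2,1.571,1.65]:
    d=-np.array([np.cos(th),np.sin(th)]);t=np.array([np.sin(th),-np.cos(th)])
    h=11*abs(np.cos(th))+14.5*abs(np.sin(th)); c=A+.05*d-(6+h)/1000*t
    print(round(th,2),rel([*c,.278]))
```

```text
1.7 [ 0.52819262 -0.04453397  0.31753855] [-1.20909406  0.43917647 -0.38906386] (np.float64(89.60869547032053), array([-0.0075,  0.0039, -1.    ]))
start [ 0.7  1.5 40.8]
0.1 [-14.    2.   40.8]
0.3 [-22.2  -0.2  40.8]
0.5 [-31.4  -1.   40.7]
0.7 [-41.3   0.3  40.7]
0.9 [-51.4   3.9  40.6]
1.1 [-60.9  10.   40.6]
1.3 [-69.2  18.6  40.5]
1.5 [-75.4  29.4  40.4]
1.57 [-77.   33.6  40.4]
1.65 [-78.5  36.8  40.4]
```

View pics/w1.png

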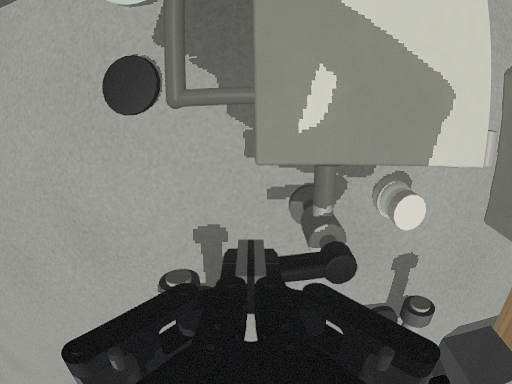

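The wrist view shows the finger tips at (250,245), on the chamber side of the lever (knob at (340,262)), and the way down is clear.

Call:
servo_tool([
  [[4,2,20],0,-1],
  [[4,2,40],0,-1],
  [[4,2,40],0,-1],
  [[-14,2,40],0,-1],
  [[-22,0,40],0,-1],
  [[-31,-1,40],0,-1],
  [[-41,0,40],0,-1],
  [[-41,0,40],0,-1],
])

```text
t: 2.55
tcp_pos: [0.5283, -0.087, 0.2793]
tool_rot: [0.71, 0.704, -0.001, -0.002]
force: [0.0, -0.1, -0.2]
finger_gap: 0.001
```

Run:
```python
from rel import *
s=sense();print(s['t'],s['tcp_pos'],s['force'],yaw()); A=np.array([.582,-.072])
for th in np.r_[.7:1.6:.2,1.571,1.65,1.75]:
    d=-np.array([np.cos(th),np.sin(th)]);t=np.array([np.sin(th),-np.cos(th)])
    h=11*abs(np.cos(th))+14.5*abs(np.sin(th)); c=A+.05*d-(6+h)/1000*t
    print(round(th,2),rel([*c,.278]))
```

```text
2.55 [ 0.52828979 -0.08704479  0.2793035 ] [ 0.00218468 -0.09353441 -0.21439236] (np.float64(89.5184603967924), array([-0.0045,  0.0022, -1.    ]))
0.7 [1.  0.2 1.3]
0.9 [-9.1  3.8  1.3]
1.1 [-18.6   9.9   1.2]
1.3 [-26.9  18.5   1.2]
1.5 [-33.1  29.3   1.1]
1.57 [-34.7  33.5   1.1]
1.65 [-36.2  36.7   1.1]
1.75 [-37.8  41.1   1. ]
```

Call:
servo_tool([
  [[-9,4,1],0,-1],
  [[-18,10,1],0,-1],
  [[-27,18,1],0,-1],
])

```text
t: 2.85
tcp_pos: [0.546, -0.1146, 0.2779]
tool_rot: [0.71, 0.704, -0.001, -0.003]
force: [-2.0, 2.6, -0.2]
finger_gap: 0.001
```

Run:
```python
from rel import *
s=sense();print(s['t'],s['tcp_pos'],s['force'],rel([.570,-.123,.278]))
snap('top'); snap('wrist','w2.png'); s=load('top'); C=cloud(s)
v=C[150:215,255:310].reshape(-1,3);v=v[(v[:,2]>.108)&(v[:,2]<.132)]; print(len(v), v.min(0),v.max(0))
```

```text
2.85 [ 0.54603248 -0.11461313  0.27787313] [-1.98997008  2.60168625 -0.24323231] [-8.2 24.  -0.3]
162 [ 0.52988737 -0.07377649  0.10935061] [0.65060475 0.00463066 0.1294059 ]
```

View pics/w2.png

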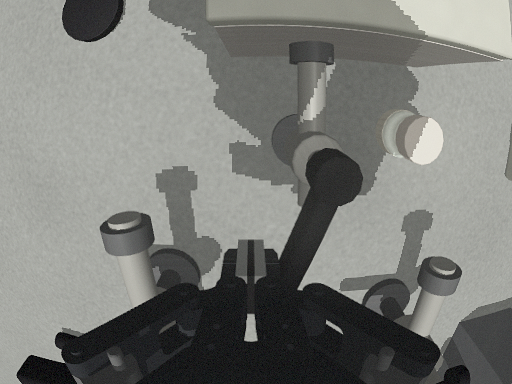

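The lever now points down the wrist image from (333,175) to about (290,280), roughly 1.15 rad, and the fingers are pushing it.

Call:
servo_tool([
  [[-4,7,0],0,-1],
  [[-7,13,0],0,-1],
  [[-8,17,0],0,-1],
  [[-9,20,0],0,-1],
  [[-9,22,0],0,-1],
  [[-9,22,0],0,-1],
])

```text
t: 3.55
tcp_pos: [0.5687, -0.1252, 0.2778]
tool_rot: [0.71, 0.704, -0.002, -0.002]
force: [-5.1, -0.2, 0.8]
finger_gap: 0.001
```

Run:
```python
from rel import *
s=sense();print(s['t'],s['tcp_pos'],s['force'])
snap('wrist','w3.png')
```

```text
3.55 [ 0.56871976 -0.12516278  0.27783837] [-5.14753008 -0.22707036  0.8169009 ]
```

View pics/w3.png

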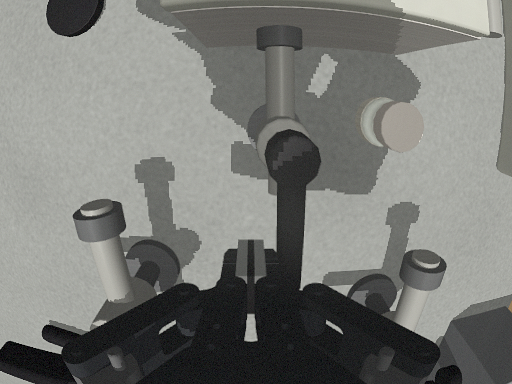

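The lever now looks in line with the pipe (knob (292,157), bar (291,230)). I'll push a little more to confirm it's on the stop.

Call:
servo_tool([
  [[0,4,0],0,-1],
  [[0,6,0],0,-1],
  [[0,6,0],0,-1],
  [[0,6,0],0,-1],
])

```text
t: 4.0
tcp_pos: [0.5712, -0.1253, 0.2776]
tool_rot: [0.709, 0.705, -0.006, -0.006]
force: [-13.7, -2.7, 7.4]
finger_gap: 0.001
```

The force rose to 14 N, so the lever is on its stop. I'll back off, rise, half-open and move over the bar.

Call:
servo_tool([
  [[0,-20,0],0,-1],
  [[0,-40,-10],0,-1],
  [[20,-60,-60],0,-1],
  [[60,-87,-80],0,0],
  [[110,-87,-80],0,0],
  [[160,-87,-80],0,0],
  [[200,-87,-80],0,0],
  [[223,-87,-80],0,0],
])

```text
t: 4.8
tcp_pos: [0.4875, 0.1013, 0.3603]
tool_rot: [0.708, 0.706, -0.004, -0.005]
force: [0.4, -1.2, -0.7]
finger_gap: 0.503
```

Run:
```python
from rel import *
s=snap('wrist','w4.png'); t=snap('top')
s=sense();print(s['t'],s['tcp_pos'],s['force'],s['finger_gap'],yaw(),rel([.484,.0975,.271]))
C=cloud(t); v=C[150:200,262:320].reshape(-1,3);v=v[(v[:,2]>.108)&(v[:,2]<.135)&(v[:,1]<-.085)]; print(len(v), v.min(0),v.max(0),np.polyfit(v[:,1],v[:,0],1) if len(v)>5 else '')
```

```text
4.9 [0.48760441 0.10097695 0.36008255] [ 0.56404572  0.58415495 -0.02449844] 0.5011182944724056 (np.float64(89.90922643496233), array([-0.0127,  0.0011, -0.9999])) [-3.6 -2.5 89.1]
106 [ 0.57998785 -0.13983752  0.1085341 ] [ 0.59126741 -0.08536154  0.128153  ] [-0.00276903  0.58506406]
```

View pics/w4.png

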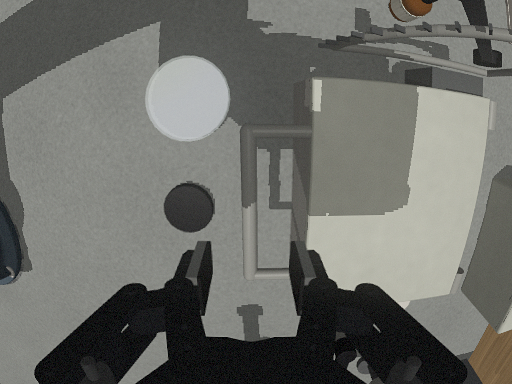

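The wrist view shows the bar (column 249, rows 130–273) centred between the half-open fingers. The top view shows the lever lying straight to the right, open. I'll go down and close on the bar.

Call:
servo_tool([
  [[-4,-1,30],0,0],
  [[-4,-1,60],0,0],
  [[-4,-1,80],0,0],
  [[-4,-1,89],0,0],
  [[-4,-1,89],0,0],
  [[-4,-1,89],0,-1],
  [[-4,-1,89],0,-1],
  [[-4,-1,89],0,-1],
], force=50)

```text
t: 5.7
tcp_pos: [0.4853, 0.097, 0.2722]
tool_rot: [0.707, 0.707, -0.004, -0.004]
force: [-2.3, -1.9, 4.0]
finger_gap: 0.118
```

Call:
servo_tool([
  [[0,0,0],0,-1],
  [[0,0,0],0,-1],
])

```text
t: 5.9
tcp_pos: [0.4852, 0.097, 0.2725]
tool_rot: [0.707, 0.707, -0.004, -0.004]
force: [-1.5, 0.2, -1.7]
finger_gap: 0.119
```

Run:
```python
from rel import *
s=sense();print(s['t'],s['tcp_pos'],s['force'],s['finger_gap'],yaw())
p=s['tcp_pos'];
for th in np.r_[.1:.8:.1,.79]: print(round(th,2),rel(p+[.21*(1-np.cos(th)),-.0025*(1-np.cos(th)),.21*np.sin(th)]))
# pointer arm line from earlier top image
b=load('top');a=load('scene')
a=snap('scene'); 
for n,s,(r0,r1,c0,c1) in (('s',a,(150,215,345,372)),):
    P=cloud(s)[r0:r1,c0:c1].reshape(-1,3); g=s['image'][r0:r1,c0:c1].max(2).ravel()
    m=(g<90)&(P[:,2]>.14)&(abs(P[:,1]-.235)<.012); P=P[m]; k=np.polyfit(P[:,0],P[:,2],1); print(n,len(P),P.min(0),P.max(0),np.arctan(-k[0]),'z at .694',np.polyval(k,.694))
P=cloud(b)[120:192,143:172].reshape(-1,3);g=b['image'][120:192,143:172].max(2).ravel()
m=(g<70)&(P[:,2]>.14)&(abs(P[:,1]-.235)<.012); P=P[m]; k=np.polyfit(P[:,0],P[:,2],1); print('t',len(P),P.min(0),P.max(0),np.arctan(-k[0]),np.polyval(k,.694))
```

```text
5.9 [0.48524653 0.09696604 0.27254996] [-1.54417412  0.21617365 -1.73154457] 0.11932011500936118 (np.float64(89.98711175559284), array([-1.130e-02,  4.000e-04, -9.999e-01]))
0.1 [ -0.    0.8 -21. ]
0.2 [ -0.    3.7 -41.8]
0.3 [ -0.1   8.7 -62.2]
0.4 [ -0.2  15.6 -82. ]
0.5 [  -0.3   24.6 -101. ]
0.6 [  -0.4   35.3 -119. ]
0.7 [  -0.5   47.8 -135.8]
0.79 [  -0.7   60.5 -149.9]
s 235 [0.54266884 0.22307038 0.15148668] [0.67651841 0.2465707  0.27647043] 0.5871906594250327 z at .694 0.1572153251133881
t 139 [0.54387131 0.22331057 0.14189615] [0.67257205 0.24633999 0.26223815] 0.774017381914362 0.11911492001557322
```

The bar is gripped at a gap of about 10–12 mm, and the pointer comes out at about 0.78 rad. Lifting along the arc.

Call:
servo_tool([
  [[0,0,-10],0,-1],
  [[0,1,-21],0,-1],
  [[0,2,-31],0,-1],
  [[0,4,-42],0,-1],
  [[0,6,-52],0,-1],
  [[0,9,-62],0,-1],
  [[0,12,-72],0,-1],
  [[0,16,-82],0,-1],
], force=60)

```text
t: 6.75
tcp_pos: [0.5017, 0.0971, 0.3549]
tool_rot: [0.707, 0.707, -0.005, -0.005]
force: [-2.6, 0.5, -2.7]
finger_gap: 0.11
```

Run:
```python
from rel import *
s=sense();print(s['t'],s['tcp_pos'],s['force'],s['finger_gap'],yaw())
p0=np.array([.4852,.097,.2725])
for th in (.45,.5,.55,.6,.65,.7,.74,.78): print(round(th,2),rel(p0+[.21*(1-np.cos(th)),-.0025*(1-np.cos(th)),.21*np.sin(th)]))
```

```text
6.75 [0.50170816 0.09705197 0.35487903] [-2.63805608  0.52137089 -2.73448631] 0.10957785599355302 (np.float64(89.9804185390745), array([-1.400e-02,  7.000e-04, -9.999e-01]))
0.45 [-0.3  4.3 -9. ]
0.5 [ -0.3   8.9 -18.4]
0.55 [ -0.4  14.1 -27.6]
0.6 [ -0.5  19.7 -36.5]
0.65 [ -0.5  25.7 -45.1]
0.7 [ -0.6  32.1 -53.4]
0.74 [ -0.7  37.6 -59.8]
0.78 [ -0.7  43.3 -65.9]
```

Call:
servo_tool([
  [[0,4,-9],0,-1],
  [[0,9,-18],0,-1],
  [[0,14,-28],0,-1],
  [[0,20,-37],0,-1],
  [[0,26,-45],0,-1],
  [[0,32,-53],0,-1],
  [[0,38,-60],0,-1],
  [[0,43,-66],0,-1],
])

```text
t: 7.55
tcp_pos: [0.5445, 0.0974, 0.4209]
tool_rot: [0.707, 0.707, -0.007, -0.008]
force: [-6.2, 1.4, 1.2]
finger_gap: 0.113
```

Call:
servo_tool([
  [[0,0,0],0,-1],
  [[0,0,0],0,-1],
])

```text
t: 7.75
tcp_pos: [0.5446, 0.0974, 0.4211]
tool_rot: [0.707, 0.707, -0.007, -0.008]
force: [-3.2, 0.2, -1.7]
finger_gap: 0.111
```

Run:
```python
from rel import *
a=snap('scene','s5.png');b=snap('top','t5.png')
s=sense();print(s['t'],s['tcp_pos'],s['force'],s['finger_gap'])
print('th from tcp',np.arccos(1-(s['tcp_pos'][0]-.4852)/.21),np.arcsin((s['tcp_pos'][2]-.2725)/.21))
for n,s in (('s',a),('t',b)):
    C=cloud(s); g=s['image'].min(2)
    m=(C[...,1]>.01)&(C[...,1]<.185)&(C[...,0]>.55)&(C[...,0]<.68)&(C[...,2]>.13)&(C[...,2]<.29)&(abs((.694-C[...,0])-(C[...,2]-.121))<.06)
    P=C[m]; 
    for _ in range(4):
        A=np.c_[P[:,:2],np.ones(len(P))]; k=np.linalg.lstsq(A,P[:,2],rcond=None)[0]; r=abs(A@k-P[:,2]); P=P[r<max(.004,2*np.median(r))]
    print(n,'lid',len(P),np.arctan(-k[0]),k)
    # pointer: dark points, wide y band, direction PCA in x,z
    m=(C[...,1]>.222)&(C[...,1]<.25)&(s['image'].max(2)<75)&(C[...,2]>.14)&(C[...,0]>.53)&(C[...,0]<.69)
    P=C[m]
    for _ in range(5):
        c=P[:,[0,2]].mean(0); d=np.linalg.svd(P[:,[0,2]]-c,full_matrices=0)[2][0]; r=abs((P[:,[0,2]]-c)@[-d[1],d[0]]); P=P[r<max(.004,2*np.median(r))]
    print(n,'ptr',len(P),np.arctan(-d[1]/d[0]),P.min(0),P.max(0),'tip->hinge',np.arctan2(c[1]-.116,.694-c[0]))
```

```text
7.85 [0.54432581 0.09736387 0.42068294] [-2.95500215  0.34693641 -2.00721144] 0.11391883738101768
th from tcp 0.7692270810385426 0.7833161248103119
s lid 3540 0.7594224770674901 [-0.94935283 -0.01021328  0.78433193]
s ptr 148 0.7699821217204977 [0.54625594 0.22229543 0.16540675] [0.65287165 0.24997345 0.26328133] tip->hinge 0.7953491745379573
t lid 669 0.7554109840121004 [-0.94175479 -0.01268752  0.77779534]<stdin>:16: RuntimeWarning: Mean of empty slice.
  ret = um.true_divide(
Traceback (most recent call last):
IndexError: index 0 is out of bounds for axis 0 with size 0
```

View pics/s5.png

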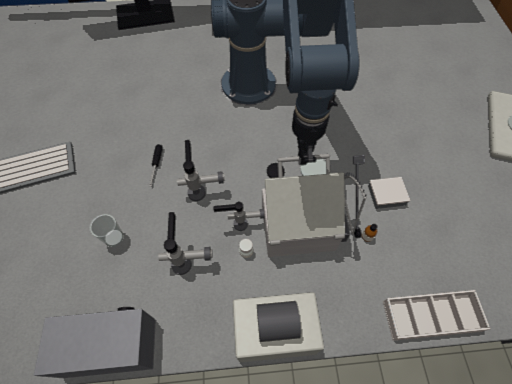

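The scene view shows the lid raised with its bar at (303,158), level with the pointer tip at (358,160), the lever open at (228,208), and the other things in place. The lid is at 0.757 and the pointer at about 0.775, so I'll nudge it up by 0.018 rad.

Call:
servo_tool([
  [[0,3,-3],0,-1],
  [[0,3,-3],0,-1],
  [[0,3,-3],0,-1],
  [[0,3,-3],0,-1],
])

```text
t: 8.25
tcp_pos: [0.5473, 0.0974, 0.4241]
tool_rot: [0.707, 0.707, -0.007, -0.008]
force: [-4.5, -0.2, 2.4]
finger_gap: 0.112
```

Run:
```python
from rel import *
s=snap('scene');C=cloud(s)
P=C[(C[...,1]>.01)&(C[...,1]<.185)&(C[...,0]>.55)&(C[...,0]<.68)&(C[...,2]>.13)&(C[...,2]<.29)&(abs((.694-C[...,0])-(C[...,2]-.121))<.06)]
for _ in range(4):
    A=np.c_[P[:,:2],np.ones(len(P))]; k=np.linalg.lstsq(A,P[:,2],rcond=None)[0]; r=abs(A@k-P[:,2]); P=P[r<max(.004,2*np.median(r))]
P=C[(C[...,1]<-.085)&(C[...,1]>-.145)&(C[...,2]>.105)&(C[...,2]<.13)&(C[...,0]>.5)&(C[...,0]<.63)]
e=np.polyfit(P[:,1],P[:,0],1)
t=sense();print('lid',np.arctan(-k[0]),'lever slope',e[0],len(P),t['t'],t['tcp_pos'],t['force'],t['finger_gap'],abs(t['qd']).max())
if abs(np.arctan(-k[0])-.775)<.03: print(sign_off())
```

```text
lid 0.7737945380785781 lever slope -0.01454654070773314 126 8.3 [0.5472898  0.09737259 0.42409942] [-5.73613736  1.4417515   3.7921136 ] 0.11414078618198581 0.0011871011100797278
the job is handed in; nothing more can be done
None
```

I opened the vent first, with the lid still shut, then raised the lid to the pointer and handed the job in holding the bar. It took 8.3 s of the 50 s allowed.

- **Valve:** I pushed the lever with the shut fingers until the force rose to about 14 N, which I took as the open stop. The last check shows the lever in line with the pipe, within about 0.01 rad.
- **Lid:** the last measurement puts it at 0.774 rad. The pointer came out at 0.770–0.774 from the cleaner line fits and 0.79 from its tip position alone, all well inside the 0.08 rad limit.
- **Grip:** the fingers hold the bar with 60 N commanded, at a gap of about 10 mm and near the middle of the bar. The arm was still.
- **Other things:** the last pictures show the pointer and the other things in their places. I judged this by eye and did not measure each one.

Two checks did not work. One early pointer fit gave 0.59 rad because it took in background points, so I discarded it. The repeat pointer fit in the top view found no points, probably because the raised arm or a shadow got in the way.

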